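# Lay the varnished nutcracker in the drying cradle and set its timer

## Robot

A 6-joint arm with a two-finger parallel gripper is mounted at the origin on the work surface. World frame = base frame: x ahead of the robot, y to its left, z up, the work surface at z = 0. Lengths are in m, angles in rad, forces in N, time in s.
With the tool pointing down it reaches from about 0.35 to 0.85 m from the base axis. Payload 8.1 kg.
Tool frame: the origin (TCP) lies midway between the tips of the shut fingers; the grasp point (between the pads) lies robot.grip_depth behind it (robot.grip_depth is the distance from the TCP to the grasp point, in m); z points along the fingers, y is the line along which they close (so a half turn about z gives the same grasp; the last joint's range is limited). The gripper opens to 93 mm and grips with 3 to 60 N. Pads are 15 mm wide; open, the fingers measure 128 mm over their backs; the gripper's body (75 mm by 188 mm) begins 65 mm behind the grasp point.
Start: joints at [1.265, 0.13, 1.488, -0, 1.523, -0.085], TCP at [0.131, 0.585, 0.219] pointing down, gripper open.
Joint ranges: [-2.96, 2.96], [-0.89, 2.26], [0.02, 2.5], [-1.34, 4.48], [0, 2.73], [-2.66, 2.66]. Speed limits (rad/s): [2.39, 2.39, 2.79, 3.14, 3.14, 3.14].

## Interface

Orientations are given as a rotation vector (axis times angle).
In Python, from plant import robot gives the robot as it stands.
- The arm moves only by the tool carry_out, never from a script. Its argument "rows" is a list of rows, each a list of 6 numbers: the shift along the tool's x, y, z in m, then the turn, a rotation vector about the tool's x, y, z in degrees. A call has 1 to 12 rows; each row is the pose to reach, as a shift and turn from the pose commanded when the call began, along the tool's axes at that moment; what a row does not reach only later rows make up. A row lasts 1/8 s, in which the tool goes at most 62.5 mm and 10.7 degrees, less where a joint would pass 70% of its speed; a pose out of reach is approached as far as the arm can. A call with a gripper value outside its range is refused whole. "jaw" is the closure in counts, from 0 (fully open) to 255 (shut), set as the call begins (left out, the last holds). The fingers move at their own pace and stop on an object; "force" is the grip in N (left out, the last holds). Time passes only in rows, so rows that repeat a pose let the fingers close. It gives the time, the measured TCP pose, the force, the opening and the grip force at its end, in the units of the state.
- robot.read_state(): the state, without advancing time (a new reading comes with each control period).
- robot.read_camera(name): name is "scene" or "top" or "wrist"; returns the picture (400x640x3 uint8, red, green, blue); there is no depth.
- robot.camera_model(name): a dict with "fx", "fy", "cx", "cy" (pixels), "R" (3x3) and "t" (3): a world point X has camera coordinates R X + t; the wrist camera has in their place "mount" (4x4, takes a point from camera to tool coordinates, whose origin is the TCP and whose axes are the flange's). Camera axes: x right, y down, z forward; pixel columns grow to the right and rows downward; lengths in m; the calibration is good to about 2 mm. A picture is of the moment at which its call begins: read the wrist's pose just before it. camera_model takes no time and is no camera call.
- robot.close_job(): hands the job in; it is judged then, once.
Trained networks look in the newest picture that a camera, given by its name, has taken for a name from the list of things; names that differ only in an ending like _2 or _b are one class to them, and where a whole thing is asked for, a point or a joint stands for the part that bears it (a point fixed in the world has none). Each returns a list of dicts, best first, with "conf" (0 to 1); they miss things now and then, are a little off and sometimes report something else, mostly with a low value. They report only what shows in the picture. A call takes as long as a camera call.
- robot.outline_of(camera, target): "pixels" (400x640 bool, what is visible of it) and "pixel" ([column, row] in pixels, amid what is visible of it).
The state is a dict: "t": time; "q": joint angles; "dq": joint speeds; "joint_torque": joint torques, N m; "tool_pos": TCP position; "orientation": TCP orientation; "force": force on the tool from outside, world axes, zero at the start; "wrist_torque": the same for the moment, N m; "opening": finger opening in m; "gripper_force": force on a finger pad.
Only numpy, scipy, OpenCV 4.12 (cv2) and the standard library are available. Lean on these libraries where they do the work, as an engineer would, in place of code of your own. Each camera call takes 0.05 s, during which the arm holds its last target. There are 200 camera calls.

## Task

The red nutcracker figure has just been varnished. Take it to the sloping drying cradle and lower it in on its side, without dropping it in, so that it rests in both V supports with its boots against the stop at the low end and its hat at the raised end; then turn the cradle's timer knob so that its white pointer is on the green mark. Leave the other things on the table where they are.

Things in the scene. Friction and masses are not known exactly. Their poses are not given: they have to be found in the camera images.
- red_figure: Red-coated, black-hatted turned wooden nutcracker figure standing upright, 152 mm tall: plain cylinder 42 mm in diameter from the foot up to 126 mm (lowest 30 mm black boots), then a 30 to 32 mm thick head and hat. 0.12 to 0.24 kg. Origin at the centre of its foot (underside); its z runs along its axis to the hat. It may stand at any of the three figures' places
- red_figure_top (a point): Centre of the top of the red figure's hat, 152 mm from the foot's centre along the axis
- cradle: Fixed drying cradle, plywood base 215 x 100 mm. Its level x axis points from the low to the raised end of the bed; origin on the table straight below the bed's origin. At the low end (x -115 to -25 mm) a white timer box 100 mm wide, its top 50 mm above the table. Nothing stands beyond x = 95 mm, below the raised end
- bed: Sloping wooden bed, fixed to the cradle. Origin: where the figure's foot centre lies when seated, 50 mm above the table. x: along the lying figure from foot to hat, 25 deg above level; z square to it, up. Boot stop: 8 mm plate, face at x=0, up to z=14, 44 mm wide. 90-deg V supports, open to +z, at x=16-38 and 55-78 mm, 60 mm wide, walls up to z=-3. Beyond x=78 the lying figure overhangs freely
- timer (a joint): Timer knob's angle in rad, 0 to 2.3, growing clockwise seen from above. At 0 the white pointer is along the cradle's -x axis (away from the bed); at 1.6 it is on the green mark
- timer_grip (a point): On the timer knob's upright axis (cradle x = -70 mm, y = 0), 74 mm above the table, half way up its grip bar. The black bar is 42 mm long, 11 mm thick and reaches from 59 to 85 mm above the table; a white pointer stripe is on its top at one end. Its x axis runs along the bar to the pointer
- green_figure: Green-coated, black-hatted turned wooden nutcracker figure standing upright, 152 mm tall: plain cylinder 42 mm in diameter from the foot up to 126 mm (lowest 30 mm black boots), then a 30 to 32 mm thick head and hat. 0.12 to 0.24 kg. Origin at the centre of its foot (underside); its z runs along its axis to the hat. To be left alone
- plain_figure: Bare-wood turned wooden nutcracker figure standing upright, 152 mm tall: plain cylinder 42 mm in diameter from the foot up to 126 mm (lowest 30 mm black boots), then a 30 to 32 mm thick head and hat. 0.12 to 0.24 kg. Origin at the centre of its foot (underside); its z runs along its axis to the hat. To be left alone
- glue_bottle: Glue bottle with blue label and nozzle, 42 mm in diameter, 108 mm tall, standing; origin at the underside's centre. To be left alone
- black_jar: Black paint jar with white lid, 42 mm in diameter and height; origin at the underside's centre. To be left alone
- yellow_jar: Yellow paint jar with white lid, 42 mm in diameter and height; origin at the underside's centre. To be left alone
- brush_cup: Blue cup 72 mm wide, 95 mm tall with brushes up to 200 mm; origin at the underside's centre. To be left alone
- rocking_horse: Wooden horse 150 mm long along its x, 135 mm tall; origin at the underside's centre. To be left alone

How it is judged:
By the outcome, as a careful person would: the job done as asked, in the order asked, and still so for the second after the job is handed in, with the robot touching nothing.
It also fails if it takes over 51 s, if anything falls off the work surface, if the arm or the gripper's body presses on something with over 40 N, if the wrist force passes 120 N, or if a joint passes its speed limit or range.

## Working session

There is one attempt and no reset: what is moved stays moved. The work goes in short steps, Python scripts to look and compute and a tool call to move; the robot and the scene stay as the last step left them, time stands still between calls to the robot, and variables do not carry over. Pictures are saved under pics/ and viewed, at most 10 in all, crops included, and the job is handed in when it is done.

Besides the shell and the picture viewer there is one more tool, called as name([rows], argument=value, ...), one row to a line, values as JSON. carry_out: Moves the arm, as the interface text tells. Its arguments: {"type":"object","properties":{"rows":{"type":"array"},"jaw":{"type":"number"},"force":{"type":"number"}},"required":["rows"]}

```bash
mkdir -p pics; cat > h.py <<'E'
import numpy as np, cv2
from scipy.spatial.transform import Rotation as Rn
from plant import robot
def ray(cam,px,st=None):
    m=robot.camera_model(cam)
    d=np.array([(px[0]-m['cx'])/m['fx'],(px[1]-m['cy'])/m['fy'],1.])
    if 'mount' in m:
        M=np.array(m['mount']); st=st or robot.read_state()
        Rt=Rn.from_rotvec(st['orientation']).as_matrix()
        return np.array(st['tool_pos'])+Rt@M[:3,3], Rt@M[:3,:3]@d
    R=np.array(m['R']);t=np.array(m['t'])
    return -R.T@t, R.T@d
def at_z(cam,px,z,st=None):
    o,d=ray(cam,px,st); return o+d*(z-o[2])/d[2]
def proj(cam,X):
    m=robot.camera_model(cam);c=np.array(m['R'])@X+np.array(m['t'])
    return [m['fx']*c[0]/c[2]+m['cx'],m['fy']*c[1]/c[2]+m['cy']]
def save(cam,name):
    im=robot.read_camera(cam); cv2.imwrite('pics/'+name,np.ascontiguousarray(im[:,:,::-1])); return im
E
python3 - <<'E'
from h import *
s=robot.read_state();print(s['t'],s['tool_pos'],s['orientation'],s['opening'],robot.grip_depth)
a=save('scene','s0.png');b=save('top','t0.png')
for c in('scene','top'):
    print(c,'campos',ray(c,(320,200)))
    for n in('red_figure','green_figure','plain_figure','cradle','timer','bed','brush_cup','rocking_horse','glue_bottle','black_jar','yellow_jar'):
        for r in robot.outline_of(c,n)[:2]:
            ys,xs=np.nonzero(r['pixels'])
            print(c,n,round(r['conf'],2),np.round(r['pixel']),(xs.min(),xs.max(),ys.min(),ys.max()) if len(xs) else '', at_z(c,r['pixel'],0.05).round(3))
            np.save(f'm_{c}_{n}.npy',r['pixels']) if r is not None and r['conf']>.5 else 0
E
```

```text
0.0 [0.1312022  0.58490254 0.21759469] [-3.46057723e-01 -3.12210619e+00  2.78475424e-03] 0.09282722318695187 0.0188
scene campos (array([ 1.29513739, -0.10483374,  0.94393091]), array([-0.68181516,  0.10977885, -0.72359461]))
scene red_figure 0.65 [427. 205.] (np.int64(414), np.int64(436), np.int64(183), np.int64(224)) [0.509 0.358 0.05 ]
scene green_figure 0.66 [386. 222.] (np.int64(373), np.int64(393), np.int64(203), np.int64(245)) [0.564 0.217 0.05 ]
scene plain_figure 0.57 [379. 190.] (np.int64(370), np.int64(388), np.int64(171), np.int64(213)) [0.428 0.226 0.05 ]
scene cradle 0.73 [287. 216.] (np.int64(252), np.int64(322), np.int64(199), np.int64(235)) [ 0.51  -0.075  0.05 ]
scene cradle 0.63 [424. 206.] (np.int64(414), np.int64(435), np.int64(184), np.int64(224)) [0.511 0.348 0.05 ]
scene timer 0.54 [305. 208.] (np.int64(299), np.int64(313), np.int64(200), np.int64(216)) [ 0.482 -0.02   0.05 ]
scene timer 0.29 [379. 193.] (np.int64(370), np.int64(388), np.int64(171), np.int64(213)) [0.441 0.223 0.05 ]
scene bed 0.82 [269. 207.] (np.int64(256), np.int64(287), np.int64(197), np.i
[... 2063 characters left out ...]
 0.237 0.05 ]
top glue_bottle 0.91 [340. 127.] (np.int64(333), np.int64(351), np.int64(117), np.int64(141)) [ 0.73  -0.039  0.05 ]
top glue_bottle 0.38 [171. 207.] (np.int64(153), np.int64(188), np.int64(194), np.int64(219)) [0.529 0.347 0.05 ]
top black_jar 0.77 [464. 280.] (np.int64(452), np.int64(473), np.int64(271), np.int64(289)) [ 0.381 -0.322  0.05 ]
top black_jar 0.31 [329. 226.] (np.int64(321), np.int64(339), np.int64(215), np.int64(234)) [ 0.493 -0.019  0.05 ]
top yellow_jar 0.76 [287. 280.] (np.int64(279), np.int64(296), np.int64(274), np.int64(289)) [0.369 0.074 0.05 ]
top yellow_jar 0.31 [167. 208.] (np.int64(153), np.int64(188), np.int64(193), np.int64(219)) [0.526 0.356 0.05 ]
```

View pics/s0.png

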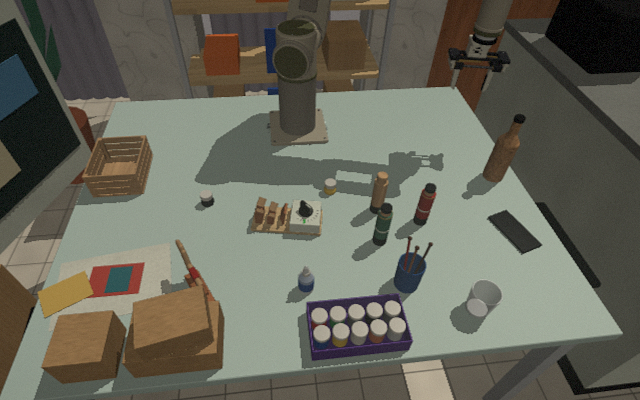

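View pics/t0.png

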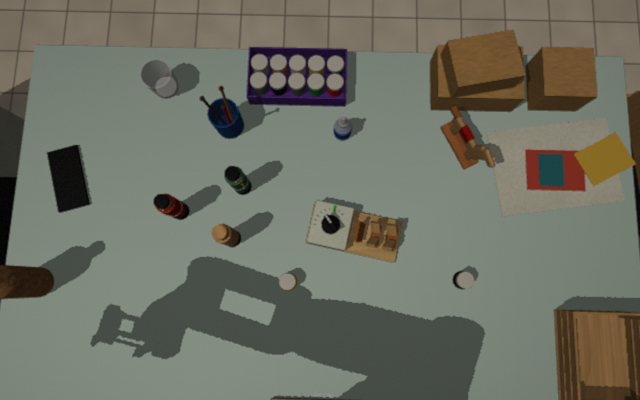

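```bash
cat > fit.py <<'E'
from h import *
from scipy.optimize import least_squares
th=np.linspace(0,2*np.pi,40,endpoint=False)
P=np.array([[r*np.cos(a),r*np.sin(a),z] for r,z in((.021,0),(.021,.126),(.016,.126),(.0155,.152)) for a in th])
bb=lambda p:np.array([p[:,0].min(),p[:,0].max(),p[:,1].min(),p[:,1].max()])
if __name__=='__main__':
  for n in('red_figure','green_figure','plain_figure'):
    obs={c:bb(np.argwhere(np.load(f'm_{c}_{n}.npy'))[:,::-1]) for c in('scene','top')}
    def f(v,n=n):
        return np.concatenate([bb(np.array([proj(c,p+[v[0],v[1],0]) for p in P]))-obs[c] for c in obs])
    r=least_squares(f,[.5,.3],loss='soft_l1');print(n,r.x.round(4),r.fun.round(1))
  im=cv2.imread('pics/t0.png');cv2.imwrite('pics/t0c.png',cv2.resize(im[190:270,295:410],None,fx=6,fy=6,interpolation=cv2.INTER_CUBIC))
  print(np.array(robot.camera_model('wrist')['mount']).round(3),robot.camera_model('wrist')['fx'])
E
python3 fit.py
```

```text
Traceback (most recent call last):
  File "fit.py", line 11, in <module>
    r=least_squares(f,[.5,.3],loss='soft_l1');print(n,r.x.round(4),r.fun.round(1))
  File "fit.py", line 10, in f
    return np.concatenate([bb(np.array([proj(c,p+[v[0],v[1],0]) for p in P]))-obs[c] for c in obs])
                                        ~~~~^^^^^^^^^^^^^^^^^^^
  File "h.py", line 16, in proj
    m=robot.camera_model(cam);c=np.array(m['R'])@X+np.array(m['t'])
ValueError: time passes only in moves, steps and waits
```

```bash
sed -i 's/^def ray/_C={}\ndef cm(c):\n    if c not in _C: _C[c]=robot.camera_model(c)\n    return _C[c]\ndef ray/; s/m=robot.camera_model(cam)/m=cm(cam)/' h.py
python3 - <<'E'
import re
s=open('fit.py').read()
s=s.replace("for n in('red_figure','green_figure','plain_figure'):","for n,o in dict(red=((414,436,183,224),(152,188,193,219)),green=((373,393,203,245),(224,249,166,194)),plain=((370,388,171,213),(211,239,224,245))).items():")
s=re.sub(r"    obs=.*\n","    obs=dict(scene=np.array(o[0])+[0,1,0,1],top=np.array(o[1])+[0,1,0,1])\n",s)
s=s.replace("'wrist')['fx'])","'wrist'))")
open('fit.py','w').write(s)
E
python3 fit.py
```

```text
red [0.526  0.3412] [-1.2 -0.7 -0.6  0.5 -0.4 -0.6 -0.1 -0.3]
green [0.5904 0.1957] [-0.6 -0.8 -1.  -0.2 -1.7  0.1 -0.7 -0.2]
plain [0.4645 0.2135] [-0.6 -0.6  0.1 -0.  -0.8 -0.1 -1.2  0.9]
[[-0.    -0.966 -0.26   0.072]
 [ 1.    -0.     0.001  0.001]
 [-0.001 -0.26   0.966 -0.167]
 [ 0.     0.     0.     1.   ]] {'fx': 321.8312360779954, 'fy': 321.8312360779954, 'cx': 320.710259617456, 'cy': 195.3279097331217, 'mount': array([[-2.74969754e-04, -9.65611165e-01, -2.59990388e-01,
         7.18048186e-02],
       [ 9.99999725e-01, -4.44593884e-04,  5.93618638e-04,
         9.63999067e-04],
       [-6.88794921e-04, -2.59990153e-01,  9.65611022e-01,
        -1.66522861e-01],
       [ 0.00000000e+00,  0.00000000e+00,  0.00000000e+00,
         1.00000000e+00]])}
```

View pics/t0c.png

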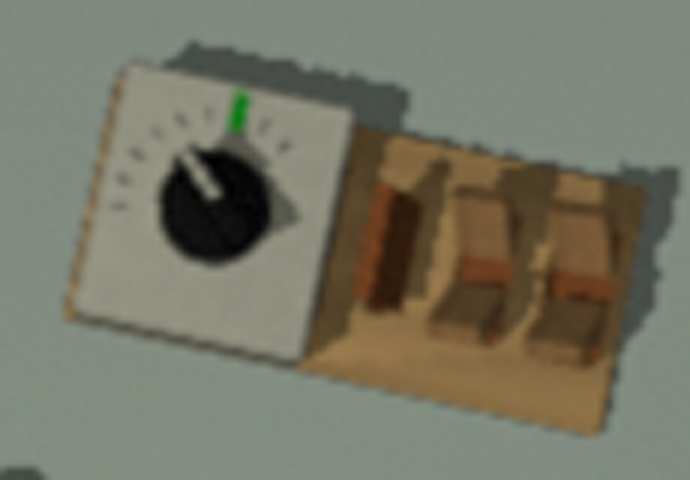

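```bash
python3 - <<'E'
from h import *
f=lambda c:((c[0]+.5)/6-.5+295,(c[1]+.5)/6-.5+190)
# left-up,right-up,right-low,left-low ; model x -115/-25, y: up in image=world +x
C=[at_z('top',f(c),.05)[:2] for c in((125,65),(355,105),(302,362),(75,318))]
B=[at_z('top',f(c),.01)[:2] for c in((645,185),(603,433))]
Cm=np.array([(-.115,.05),(-.025,.05),(-.025,-.05),(-.115,-.05)]);Bm=np.array([(.1,.05),(.1,-.05)])
print(np.round(C,3),np.round(B,3))
for M,D in((Cm,np.array(C)),(np.vstack([Cm,Bm]),np.array(C+B))):
    m0=M.mean(0);d0=D.mean(0);U,S,V=np.linalg.svd((M-m0).T@(D-d0));R=(U@V).T
    print(np.degrees(np.arctan2(R[1,0],R[0,0])),(d0-R@m0).round(4),(d0-R@m0+R@[-.07,0]).round(4),np.abs(D-d0-(M-m0)@R.T).max().round(4),np.linalg.det(R))
st=robot.read_state();print(st['t'],Rn.from_rotvec(st['orientation']).as_matrix().round(3))
print(at_z('top',f((215,205)),.085).round(3),at_z('top',f((187,150)),.085).round(3))
E
```

```text
[[ 0.552  0.015]
 [ 0.539 -0.074]
 [ 0.44  -0.056]
 [ 0.454  0.031]] [[ 0.516 -0.191]
 [ 0.419 -0.175]]
-99.50264505044535 [ 0.4849 -0.0901] [ 0.4964 -0.021 ] 0.0016 0.9999999999999998
-99.90760703832468 [ 0.4845 -0.0881] [ 0.4965 -0.0192] 0.0042 1.0000000000000004
1.2 [[-0.976  0.219 -0.   ]
 [ 0.219  0.976 -0.   ]
 [-0.    -0.    -1.   ]]
[ 0.495 -0.021  0.085] [ 0.515 -0.01   0.085]
```

```bash
cat >> h.py <<'E'
def frame(azd,pitch):
    """tool x on the under/back side; azd=azimuth of pointing, pitch below level (deg)"""
    a,p=np.radians([azd,pitch]);d=np.array([np.cos(a),np.sin(a),0]);u=np.array([0,0,1.])
    z=np.cos(p)*d-np.sin(p)*u; x=-np.sin(p)*d-np.cos(p)*u
    return np.column_stack([x,np.cross(z,x),z])
def move(Rt,grasp,back=0,st=None):
    st=st or robot.read_state();R0=Rn.from_rotvec(st['orientation']).as_matrix()
    tcp=np.array(grasp)+Rt[:,2]*(robot.grip_depth-back)
    print('t',round(st['t'],2),'ROW',(R0.T@(tcp-st['tool_pos'])).round(4).tolist(),np.degrees(Rn.from_matrix(R0.T@Rt).as_rotvec()).round(2).tolist())
E
python3 -c "
from h import *
move(frame(0,40),[.526,.341,.105],.1)"
```

```text
t 1.2 ROW [-0.3779, -0.1657, 0.0614] [-5.52, -49.79, -11.84]
```

carry_out([
  [-0.19,-0.083,0.01,-2.8,-25,-6],
  [-0.19,-0.083,0.01,-2.8,-25,-6],
  [-0.19,-0.083,0.01,-2.8,-25,-6],
  [-0.378,-0.166,0.061,-5.5,-49.8,-11.8],
  [-0.378,-0.166,0.061,-5.5,-49.8,-11.8],
  [-0.378,-0.166,0.061,-5.5,-49.8,-11.8],
  [-0.378,-0.166,0.061,-5.5,-49.8,-11.8],
  [-0.378,-0.166,0.061,-5.5,-49.8,-11.8],
  [-0.378,-0.166,0.061,-5.5,-49.8,-11.8],
  [-0.378,-0.166,0.061,-5.5,-49.8,-11.8],
], jaw=0, force=20)

```text
t: 2.45
tool_pos: [0.4635, 0.3421, 0.1586]
orientation: [-0.0, 2.268, 0.002]
force: [-0.4, -0.3, -0.3]
opening: 0.093
gripper_force: 0.0
```

```bash
python3 - <<'E'
from h import *
st=robot.read_state();print(st['tool_pos'],st['q'],st['force'])
save('wrist','w0.png')
for r in robot.outline_of('wrist','red_figure')[:2]:
    ys,xs=np.nonzero(r['pixels']);print(r['conf'],r['pixel'],xs.min(),xs.max(),ys.min(),ys.max())
    for y in range(ys.min()+5,ys.max(),25):
        x=xs[ys==y]; 
        if len(x): print(y,x.min(),x.max())
move(frame(0,40),[.526,.341,.105],.1,st)
E
```

```text
[0.46348658 0.34212864 0.15855743] [ 0.9654258  -0.29323828  2.26041113 -0.97853248  0.8614439  -0.05382889] [-0.35510248 -0.34746316 -0.25689966]
0.79 [318.5, 175.3] 291 346 83 263
88 303 335
113 295 341
138 294 342
163 294 343
188 292 343
213 292 345
238 299 338
t 2.45 ROW [0.0008, -0.0011, 0.0011] [0.08, 0.04, -0.03]
```

View pics/w0.png

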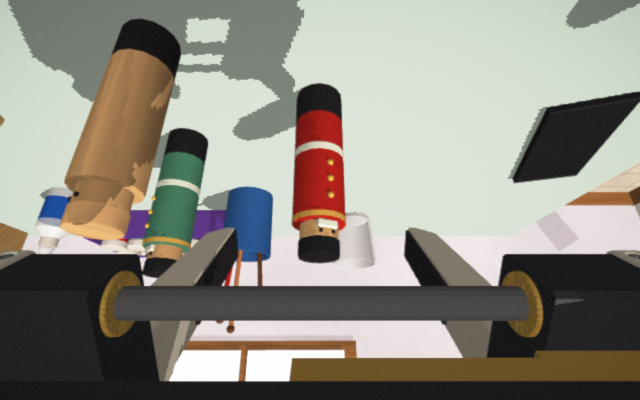

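carry_out([
  [0,-0.001,0.05,0,0,0],
  [0,-0.001,0.1,0,0,0],
  [0.0,-0.001,0.1,0,0,0],
])

```text
t: 2.92
tool_pos: [0.5399, 0.3379, 0.0887]
orientation: [-0.001, 2.274, -0.007]
force: [-0.5, 0.4, 0.5]
opening: 0.0929
gripper_force: 0.0
```

carry_out([
  [0,0,0,0,0,0],
  [0,0,0,0,0,0],
  [0,0,0,0,0,0],
  [0,0,0,0,0,0],
  [0,0,0,0,0,0],
], jaw=255, force=25)

```text
t: 3.55
tool_pos: [0.5404, 0.3399, 0.0939]
orientation: [0.001, 2.268, 0.0]
force: [-0.8, -0.1, -0.1]
opening: 0.0478
gripper_force: 0.0
```

```bash
python3 - <<'E'
from h import *
st=robot.read_state();print(st['t'],st['tool_pos'],st['opening'],st['gripper_force'],st['force'])
im=save('wrist','w1.png')
for r in robot.outline_of('wrist','red_figure')[:1]:
    ys,xs=np.nonzero(r['pixels']);print(r['conf'],r['pixel'],xs.min(),xs.max(),ys.min(),ys.max())
# expected foot-centre / boot-edge row for a grasp at g mm from foot
R=Rn.from_rotvec(st['orientation']).as_matrix();M=np.array(cm('wrist')['mount']);m=cm('wrist')
Rc=R@M[:3,:3];o=np.array(st['tool_pos'])+R@M[:3,3]
for z in(0,.03,.126):
    p=Rc.T@(np.array([.526-.021,.341,z])-o);print(z,m['fx']*p[0]/p[2]+m['cx'],m['fy']*p[1]/p[2]+m['cy'])
E
```

```text
3.55 [0.54042648 0.33987563 0.09390872] 0.04777011900311666 0.0 [-0.76724326 -0.0924439  -0.13492054]
0.9 [324.3, 204.7] 278 364 70 358
0 320.88237692635903 66.86969106375929
0.03 320.96612149049344 107.97622626000286
0.126 321.34074201133376 291.8610166858414
```

View pics/w1.png

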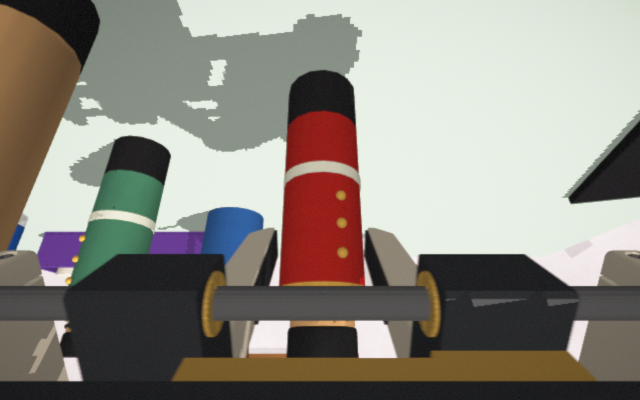

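carry_out([
  [0,0,0,0,0,0],
  [0,0,0,0,0,0],
  [0,0,0,0,0,0],
])

```text
t: 4.03
tool_pos: [0.5406, 0.3398, 0.0936]
orientation: [0.001, 2.269, -0.0]
force: [-0.6, 1.0, 1.9]
opening: 0.0412
gripper_force: 25.0
```

```bash
python3 - <<'E'
from h import *
import time
st=robot.read_state();print(st['t'],st['tool_pos'],st['opening'],st['gripper_force'],st['force'])
im=save('wrist','w2.png').astype(int)
# boot edges along the centre columns
for c in(315,320,325):
    col=im[:,c]; dark=col.sum(1)<120; red=(col[:,0]>2*col[:,1])&(col[:,0]>60)
    print(c,np.nonzero(dark[40:200])[0][[0,-1]]+40, np.nonzero(red)[0][[0,-1]])
R=Rn.from_rotvec(st['orientation']).as_matrix();M=np.array(cm('wrist')['mount']);m=cm('wrist')
Rc=R@M[:3,:3];o=np.array(st['tool_pos'])+R@M[:3,3]
for x in(.526,.529):
  for z in(0,.03):
    p=Rc.T@(np.array([x-.021,.340,z])-o);print(x,z,m['fx']*p[0]/p[2]+m['cx'],m['fy']*p[1]/p[2]+m['cy'])
E
```

```text
4.025 [0.54062235 0.33982379 0.09361005] 0.04123395174599293 24.993289411067963 [-0.63465182  1.00212405  1.92049399]
315 [ 72 110] [111 281]
320 [ 71 110] [111 281]
325 [ 72 110] [111 281]
0.526 0 319.2894104298851 67.0094396788125
0.526 0.03 319.23864946675127 108.18269260816231
0.529 0 319.3142037640435 71.01411349409709
0.529 0.03 319.26600592377 111.83827465450632
```

```bash
cat >> h.py <<'E'
BED0=np.array([.485,-.090,.050]); AZ=-99.5
def bed(az=None):
    a=np.radians(AZ if az is None else az);b=np.radians(25)
    x=np.array([np.cos(a)*np.cos(b),np.sin(a)*np.cos(b),np.sin(b)]);y=np.array([-np.sin(a),np.cos(a),0])
    return np.column_stack([x,y,np.cross(x,y)])
def place(off,st=None,b0=None,az=None):
    """rows to bring the held figure's foot to bed coords off"""
    st=st or robot.read_state();R0=Rn.from_rotvec(st['orientation']).as_matrix()
    g=np.load('grip.npy'); B=bed(az); Rt=frame(AZ if az is None else az,40+65)
    # fine: turn so that the axis is the bed's x
    ax=Rt@g[1]; c=np.cross(ax,B[:,0]); Rt=Rn.from_rotvec(c).as_matrix()@Rt
    foot=(BED0 if b0 is None else b0)+B@np.array(off); tcp=foot-Rt@g[0]
    print('t',round(st['t'],2),'tcp',tcp.round(3),'ROW',(R0.T@(tcp-st['tool_pos'])).round(4).tolist(),np.degrees(Rn.from_matrix(R0.T@Rt).as_rotvec()).round(2).tolist())
E
python3 - <<'E'
from h import *
st=robot.read_state();R=Rn.from_rotvec(st['orientation']).as_matrix()
np.save('grip.npy',[R.T@(np.array([.5275,.340,0])-st['tool_pos']),R.T@[0,0,1.]]);print(np.load('grip.npy'))
print('up .2:',(R.T@[0,0,.2]).round(4)); place([0,0,.12],st)
E
```

```text
[[ 8.02155614e-02  1.09731339e-04  5.01026486e-02]
 [-7.66349509e-01  3.11160258e-04 -6.42423795e-01]]
up .2: [-1.533e-01  1.000e-04 -1.285e-01]
t 4.08 tcp [ 0.478 -0.129  0.186] ROW [-0.0313, -0.469, -0.1073] [31.24, 47.17, 98.89]
```

carry_out([
  [-0.04,0,-0.033,0,0,0],
  [-0.09,0,-0.075,0,0,0],
  [-0.14,0,-0.117,0,0,0],
  [-0.16,-0.03,-0.135,2.8,4.3,9],
  [-0.16,-0.08,-0.14,5.6,8.6,18],
  [-0.155,-0.13,-0.15,8.5,12.9,27],
  [-0.15,-0.18,-0.155,11.3,17.2,36],
  [-0.146,-0.235,-0.163,14.2,21.4,45],
  [-0.146,-0.235,-0.163,15.6,23.6,49.5],
  [-0.146,-0.235,-0.163,15.6,23.6,49.5],
])

```text
t: 5.32
tool_pos: [0.5094, 0.1032, 0.3094]
orientation: [1.213, 2.469, 0.157]
force: [0.3, 0.5, -2.0]
opening: 0.0415
gripper_force: 25.0
```

```bash
python3 - <<'E'
from h import *
st=robot.read_state();print(st['tool_pos'],st['opening'],np.round(st['q'],2),np.round(st['force'],1))
R=Rn.from_rotvec(st['orientation']).as_matrix();g=np.load('grip.npy');print('foot',st['tool_pos']+R@g[0],'axis',R@g[1])
place([0.0,0,.12],st)
E
```

```text
[0.50940382 0.10323494 0.30940669] 0.04147640365826068 [ 0.21 -0.49  1.93 -0.15  1.33 -0.44] [ 0.3  0.5 -2. ]
foot [0.48449078 0.16262075 0.24014277] axis [ 0.17579196 -0.55546874  0.81274329]
t 5.33 tcp [ 0.478 -0.129  0.186] ROW [-0.1289, -0.1996, 0.1168] [15.53, 23.59, 49.26]
```

carry_out([
  [-0.026,-0.04,0.01,3.1,4.7,9.8],
  [-0.052,-0.08,0.025,6.2,9.4,19.7],
  [-0.078,-0.12,0.05,9.3,14.1,29.5],
  [-0.105,-0.16,0.08,12.4,18.9,39.4],
  [-0.129,-0.2,0.117,15.5,23.6,49.3],
  [-0.129,-0.2,0.117,15.5,23.6,49.3],
  [-0.129,-0.2,0.117,15.5,23.6,49.3],
  [-0.129,-0.2,0.117,15.5,23.6,49.3],
])

```text
t: 6.32
tool_pos: [0.4796, -0.1268, 0.1881]
orientation: [-2.254, -1.921, -0.3]
force: [0.3, -0.1, -2.0]
opening: 0.0417
gripper_force: 25.0
```

```bash
python3 - <<'E'
from h import *
st=robot.read_state();print(st['tool_pos'],st['opening'],np.round(st['q'],2),np.round(st['force'],1))
save('wrist','w3.png')
print(robot.read_state()['t']);save('scene','s3.png')
place([0,0,.03],st)
m=cm('wrist');R=Rn.from_rotvec(st['orientation']).as_matrix();M=np.array(m['mount']);Rc=R@M[:3,:3];o=np.array(st['tool_pos'])+R@M[:3,3]
a=np.radians(AZ);C=np.array([[np.cos(a),-np.sin(a),0],[np.sin(a),np.cos(a),0],[0,0,1]])
for p in([-.115,.05,.05],[-.025,.05,.05],[-.025,-.05,.05],[-.115,-.05,.05],[-.07,0,.085]):
    q=Rc.T@(BED0*[1,1,0]+C@p-o);print(p,(m['fx']*q[0]/q[2]+m['cx']).round(1),(m['fy']*q[1]/q[2]+m['cy']).round(1))
E
```

```text
[ 0.47964718 -0.12677598  0.18806423] 0.04171994137004692 [-0.55 -0.08  1.78  0.24  1.54 -0.41] [ 0.3 -0.1 -2. ]
6.375
t 6.33 tcp [ 0.472 -0.167  0.105] ROW [-0.0607, -0.0016, 0.0699] [0.18, 0.04, 0.43]
[-0.115, 0.05, 0.05] 370.6 68.9
[-0.025, 0.05, 0.05] 370.0 160.2
[-0.025, -0.05, 0.05] 268.6 159.5
[-0.115, -0.05, 0.05] 269.1 68.1
[-0.07, 0, 0.085] 319.7 104.2
```

View pics/w3.png

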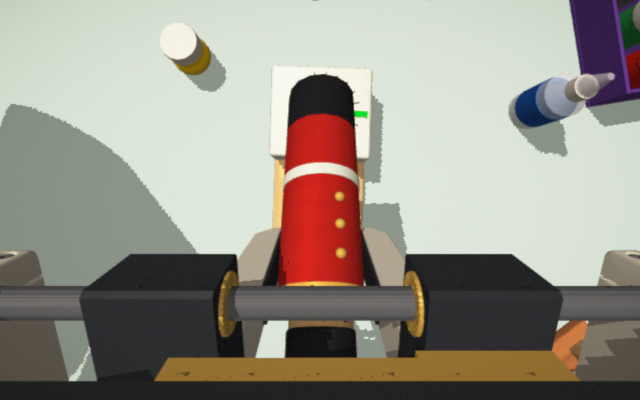

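```bash
python3 - <<'E'
import cv2,numpy as np
im=cv2.imread('pics/w3.png').astype(float)
s=im[:,:,2]-im[:,:,1]  # R-G separates white from greenish table
for y in(80,100,120,140): 
    print(y,'L',s[y,264:282].astype(int).tolist(),'R',s[y,360:380].astype(int).tolist(), im[y,360:380,2].astype(int).tolist())
for x in(278,285,360,365):
    print(x,'T',s[58:78,x].astype(int).tolist(),'B',im[148:166,x,0].astype(int).tolist())
E
```

```text
80 L [-10, -9, -9, -9, -9, -10, -9, -7, 2, 1, -1, -1, -1, -1, -1, -1, -1, -2] R [1, 1, 1, 2, 2, 2, 1, 2, 1, 2, 2, 2, -7, -10, -8, -10, -8, -10, -9, -9] [245, 245, 244, 245, 244, 244, 244, 244, 243, 243, 229, 201, 193, 214, 221, 221, 221, 220, 221, 221]
100 L [-9, -9, -9, -9, -9, -10, -10, 1, 1, -1, -1, 0, -1, -1, -1, -1, -1, -1] R [3, 1, 1, 2, 1, 1, 1, 1, 1, 1, 3, -3, -8, -8, -9, -10, -10, -9, -13, -8] [246, 245, 245, 246, 245, 244, 245, 244, 244, 234, 208, 150, 137, 140, 140, 139, 141, 149, 204, 220]
120 L [-9, -9, -9, -10, -9, -8, -2, 2, 1, -1, 0, -1, -1, 0, -1, -1, 0, 0] R [2, 1, 1, 3, 2, 1, 2, 2, 3, 4, 0, -8, -9, -11, -10, -9, -9, -9, -9, -8] [245, 245, 245, 246, 245, 244, 245, 244, 240, 220, 172, 144, 141, 140, 139, 141, 140, 141, 141, 142]
140 L [-10, -9, -8, -9, -10, -8, 1, 2, 1, 1, 1, 1, 1, 2, 1, 1, 1, 1] R [1, 1, 2, 2, 2, 2, 1, 2, 2, 3, -5, -6, -8, -9, -9, -9, -9, -9, -9, -8] [246, 246, 247, 247, 246, 246, 245, 245, 232, 200, 148, 139, 139, 141, 141, 141, 141, 142, 139, 142]
278 T [-10, -9, -9, -9, -9, -9, -9, -6, 0, -1, -1, -1, -2, -1, 0, -1, -1, -2, -2, -1] B [233, 233, 233, 232, 231, 221, 188, 144, 94, 87, 89, 91, 104, 112, 130, 133, 131, 131]
285 T [-9, -8, -9, -8, -9, -9, -8, -6, 1, 0, -2, -1, -1, -1, -2, -1, -2, -1, -1, -1] B [197, 192, 173, 169, 163, 140, 118, 92, 65, 51, 48, 47, 50, 50, 44, 40, 44, 41]
360 T [-10, -9, -9, -9, -10, -8, -9, -8, -9, -8, -4, 1, 1, 2, 1, 2, 2, 2, 2, 2] B [230, 230, 230, 230, 230, 231, 231, 229, 210, 178, 135, 92, 86, 86, 86, 79, 80, 78]
365 T [-8, -9, -8, -10, -8, -9, -9, -9, -9, -11, -7, 1, 1, 2, 2, 2, 2, 2, 1, 2] B [230, 231, 231, 232, 232, 233, 231, 230, 219, 186, 145, 97, 100, 130, 133, 135, 138, 139]
```

```bash
python3 - <<'E'
from h import *
st={'tool_pos':[0.47964718,-0.12677598,0.18806423],'orientation':None}
s0=robot.read_state();st['orientation']=s0['orientation'];print(s0['tool_pos'],s0['t'])
L=lambda y:271.7-1.9*(y-80)/60
Rr=lambda y:371-2.1*(y-80)/60
T=lambda x:65.7+2.8*(x-278)/84
Bt=lambda x:154.7+2.6*(x-278)/84
px=[(Rr(69),T(371)),(Rr(157),Bt(369)),(L(154),Bt(270)),(L(66),T(272))]
D=np.array([at_z('wrist',p,.05,s0)[:2] for p in px]);M=np.array([(-.115,.05),(-.025,.05),(-.025,-.05),(-.115,-.05)])
m0=M.mean(0);d0=D.mean(0);U,S,V=np.linalg.svd((M-m0).T@(D-d0));R=(U@V).T
az=np.degrees(np.arctan2(R[1,0],R[0,0]));print(D.round(4),az,(d0-R@m0).round(4),(D-d0-(M-m0)@R.T).round(4))
E
```

```text
[ 0.47964405 -0.12686982  0.18837892] 6.425
[[ 0.5543  0.0151]
 [ 0.5373 -0.0709]
 [ 0.4414 -0.0523]
 [ 0.4581  0.0338]] -101.01672961078883 [ 0.4844 -0.0873] [[-0.0011 -0.0009]
 [-0.0009  0.0014]
 [ 0.0013  0.0009]
 [ 0.0008 -0.0014]]
```

View pics/s3.png

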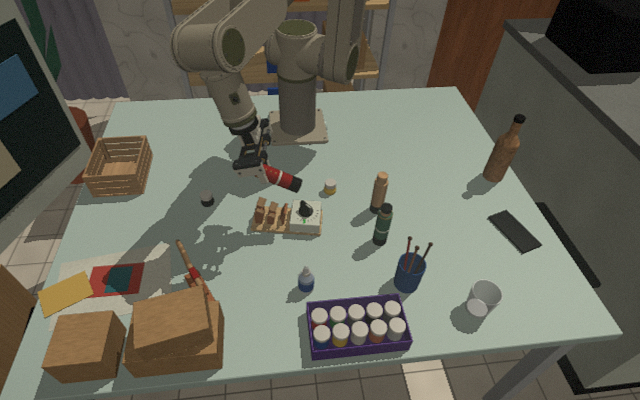

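```bash
sed -i 's/BED0=.*/BED0=np.array([.4845,-.0880,.050]); AZ=-100.4/' h.py; python3 -c "
from h import *
place([.004,0,.025])"
```

```text
t 6.42 tcp [ 0.469 -0.17   0.102] ROW [-0.0651, -0.0038, 0.072] [-0.03, 0.04, 1.27]
```

carry_out([
  [-0.016,-0.001,0.018,0,0,0.3],
  [-0.032,-0.002,0.036,0,0,0.6],
  [-0.048,-0.003,0.054,0,0,1.0],
  [-0.065,-0.004,0.072,0,0,1.3],
  [-0.065,-0.004,0.072,0,0,1.3],
  [-0.065,-0.004,0.072,0,0,1.3],
])

```text
t: 7.18
tool_pos: [0.468, -0.1712, 0.1004]
orientation: [-2.277, -1.886, -0.297]
force: [0.1, 0.9, -1.4]
opening: 0.0415
gripper_force: 25.0
```

```bash
python3 - <<'E'
from h import *
st=robot.read_state();print(st['tool_pos'],st['opening'],np.round(st['force'],2))
place([.004,0,.003],st)
save('wrist','w4.png')
a=cv2.imread('pics/w4.png')[30:330,170:470]
b=save('top','t4.png')[:,:,::-1][180:280,290:410]
cv2.imwrite('pics/c4.png',np.hstack([cv2.resize(a,(400,400)),cv2.resize(b,(400,400*100//120),interpolation=cv2.INTER_CUBIC)[:400] if 0 else cv2.resize(b,(400,400),interpolation=cv2.INTER_CUBIC)]))
E
```

```text
[ 0.46796031 -0.17115686  0.10043409] 0.04152725633268977 [ 0.05  0.87 -1.41]
t 7.17 tcp [ 0.468 -0.179  0.082] ROW [-0.0125, 0.0012, 0.0156] [-0.17, -0.08, -0.33]
```

View pics/c4.png

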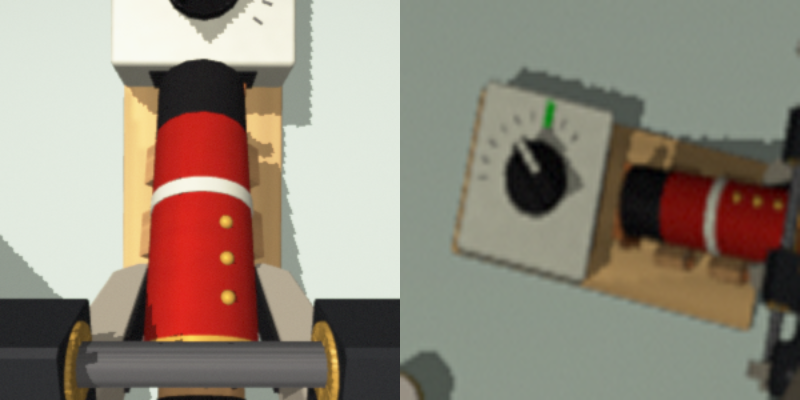

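carry_out([
  [-0.004,0.0004,0.005,0,0,-0.2],
  [-0.008,0.0008,0.01,0,0,-0.3],
  [-0.0125,0.001,0.0156,0,0,-0.3],
  [-0.0125,0.001,0.0156,0,0,-0.3],
  [-0.0125,0.001,0.0156,0,0,-0.3],
])

```text
t: 7.9
tool_pos: [0.4671, -0.179, 0.0819]
orientation: [-2.271, -1.892, -0.297]
force: [-0.1, -1.3, -2.6]
opening: 0.0417
gripper_force: 25.0
```

```bash
python3 - <<'E'
from h import *
st=robot.read_state();print(st['tool_pos'],st['opening'],np.round(st['force'],2))
place([.004,0,.0],st);place([.0,0,.0],st)
R=Rn.from_rotvec(st['orientation']).as_matrix();print((R.T@bed()).round(3)); print('force in bed',(bed().T@np.array(st['force'])).round(2))
g=np.load('grip.npy');print('foot bed',(bed().T@(st['tool_pos']+R@g[0]-BED0)).round(4))
E
```

```text
[ 0.46713273 -0.17900262  0.08187154] 0.04165537177433097 [-0.07 -1.31 -2.56]
t 7.9 tcp [ 0.467 -0.18   0.079] ROW [-0.002, 0.0005, 0.002] [-0.19, -0.07, -0.01]
t 7.9 tcp [ 0.468 -0.177  0.078] ROW [0.001, 0.0005, 0.0046] [-0.19, -0.07, -0.01]
[[-0.766  0.     0.643]
 [-0.002  1.    -0.003]
 [-0.643 -0.003 -0.766]]
force in bed [ 0.1   0.17 -2.87]
foot bed [ 0.0038 -0.0007  0.003 ]
```

carry_out([
  [-0.001,0,0.0012,0,0,0],
  [-0.002,0,0.0023,0,0,0],
  [-0.002,0,0.0023,0,0,0],
])

```text
t: 8.28
tool_pos: [0.467, -0.1802, 0.0795]
orientation: [-2.271, -1.893, -0.297]
force: [-1.8, 0.5, 1.7]
opening: 0.0414
gripper_force: 25.0
```

```bash
cat > s.py <<'E'
from h import *
st=robot.read_state();R=Rn.from_rotvec(st['orientation']).as_matrix();g=np.load('grip.npy')
print(st['t'],'force bed',(bed().T@(np.array(st['force'])+[0,0,2])).round(2),'foot bed',(bed().T@(st['tool_pos']+R@g[0]-BED0)).round(4),st['gripper_force'],'wt',np.round(st['wrist_torque'],2))
E
python3 s.py
```

```text
8.275 force bed [ 1.39 -1.91  3.45] foot bed [ 0.0039 -0.0006  0.0003] 24.995681047439575 wt [0.14 0.29 0.14]
```

carry_out([
  [0.0012,0,0.001,0,0,0],
  [0.0023,0,0.0019,0,0,0],
  [0.0023,0,0.0019,0,0,0],
])

```text
t: 8.65
tool_pos: [0.4674, -0.1777, 0.0781]
orientation: [-2.272, -1.893, -0.297]
force: [-4.0, -1.0, 5.7]
opening: 0.0416
gripper_force: 25.0
```

```bash
python3 s.py
```

```text
8.65 force bed [ 4.81 -3.77  6.27] foot bed [ 0.001  -0.0006  0.0001] 24.996798634529114 wt [0.03 0.74 0.17]
```

carry_out([
  [0.0007,-0.0008,0.0003,0,0,0],
  [0.0014,-0.0008,0.0007,0,0,0],
  [0.0014,-0.0008,0.0007,0,0,0],
])

```text
t: 9.02
tool_pos: [0.4673, -0.1767, 0.0779]
orientation: [-2.273, -1.894, -0.297]
force: [-0.7, -4.6, 1.5]
opening: 0.0415
gripper_force: 25.0
```

```bash
python3 s.py
```

```text
9.025 force bed [5.72 0.15 1.21] foot bed [ 0.     -0.0008  0.0002] 25.00497043132782 wt [-0.81 -0.01 -0.13]
```

carry_out([
  [-0.0003,0,0.0004,0,0,0],
  [-0.0003,0,0.0004,0,0,0],
])

```text
t: 9.28
tool_pos: [0.4673, -0.1768, 0.0776]
orientation: [-2.273, -1.893, -0.297]
force: [-0.4, -4.5, 4.5]
opening: 0.0416
gripper_force: 25.0
```

carry_out([
  [0,0,0,0,0,0],
  [0,0,0,0,0,0],
  [0,0,0,0,0,0],
  [0,0,0,0,0,0],
  [0,0,0,0,0,0],
  [0,0,0,0,0,0],
], jaw=60)

```text
t: 10.02
tool_pos: [0.4669, -0.1762, 0.0772]
orientation: [-2.272, -1.893, -0.297]
force: [-0.1, -0.4, 0.6]
opening: 0.0713
gripper_force: 0.0
```

carry_out([
  [0,0,-0.02,0,0,0],
  [0,0,-0.06,0,0,0],
  [0,0,-0.11,0,0,0],
  [0,0,-0.16,0,0,0],
  [0,0,-0.16,0,0,0],
  [0,0,-0.16,0,0,0],
])

```text
t: 10.78
tool_pos: [0.4597, -0.2171, 0.2312]
orientation: [-2.272, -1.892, -0.297]
force: [-1.1, 0.1, -0.7]
opening: 0.0711
gripper_force: 0.0
```

```bash
python3 - <<'E'
from h import *
st=robot.read_state();print(st['t'],st['tool_pos'],st['opening'],np.round(st['q'],2),np.round(st['force'],2))
save('wrist','w5.png');a=cv2.imread('pics/w5.png')
save('top','t5.png');b=cv2.imread('pics/t5.png')[180:280,290:410]
cv2.imwrite('pics/c5.png',np.hstack([a[:,120:520],cv2.resize(b,(400,400),interpolation=cv2.INTER_CUBIC)]))
# expected foot/top of seated figure in the wrist view
m=cm('wrist');R=Rn.from_rotvec(st['orientation']).as_matrix();M=np.array(m['mount']);Rc=R@M[:3,:3];o=np.array(st['tool_pos'])+R@M[:3,3]
for p in([0,0,.021],[.03,0,.021],[.126,0,.021],[.152,0,.015],[0,.022,.014],[0,-.022,.014]):
    q=Rc.T@(BED0+bed()@p-o);print(p,(m['fx']*q[0]/q[2]+m['cx']).round(1)-120,(m['fy']*q[1]/q[2]+m['cy']).round(1))
E
```

```text
10.775 [ 0.45971928 -0.21705682  0.23123469] 0.07106491564294957 [-0.71 -0.02  1.65  0.23  1.65 -0.53] [-1.08  0.07 -0.74]
[0, 0, 0.021] 202.0 89.0
[0.03, 0, 0.021] 202.0 111.5
[0.126, 0, 0.021] 202.10000000000002 196.8
[0.152, 0, 0.015] 202.10000000000002 226.5
[0, 0.022, 0.014] 222.39999999999998 93.7
[0, -0.022, 0.014] 181.7 93.7
```

View pics/c5.png

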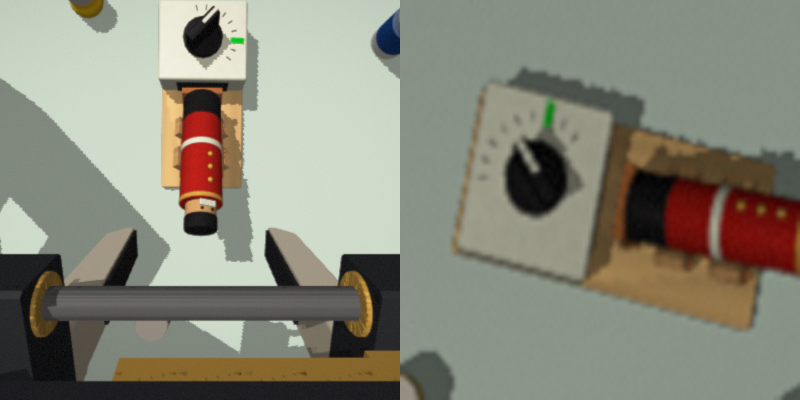

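```bash
python3 - <<'E'
from h import *
w=cv2.imread('pics/w5.png')[0:80,280:380];t=cv2.imread('pics/t5.png')[205:245,305:355]
cv2.imwrite('pics/k.png',np.hstack([cv2.resize(w,(500,400),interpolation=cv2.INTER_CUBIC),cv2.resize(t,(300,400),interpolation=cv2.INTER_CUBIC)[:, :300] if 0 else cv2.copyMakeBorder(cv2.resize(t,(300,240),interpolation=cv2.INTER_CUBIC),0,160,0,0,cv2.BORDER_CONSTANT)]))
im=w.astype(int)
g=cv2.cvtColor(w,cv2.COLOR_BGR2GRAY)
print(g[2:36:1,42:68].tolist() if 0 else '')
E
```

```text
(no output)
```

View pics/k.png

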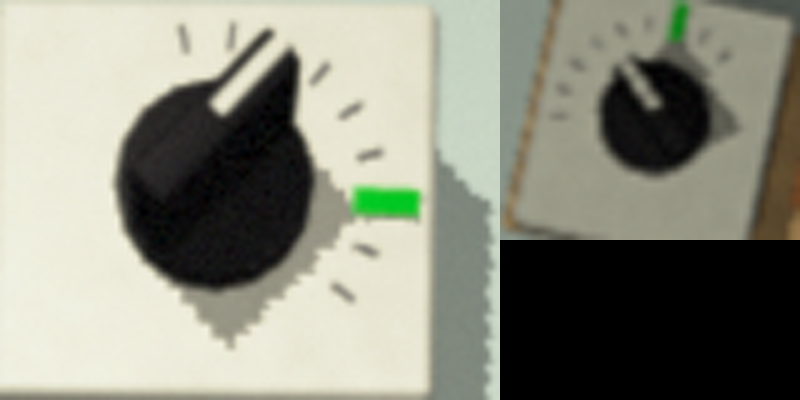

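```bash
cat > k.py <<'E'
from h import *
def knob_az(cam,p0,p1,st=None):
    a=at_z(cam,p0,.085,st);b=at_z(cam,p1,.085,st);d=b-a
    az=np.degrees(np.arctan2(d[1],d[0]));print(cam,a.round(4),b.round(4),'len',np.hypot(*d[:2]).round(4),'az',az.round(1),'angle rad',np.radians(AZ+180-az).round(3))
def down(az):
    a=np.radians(az);x=np.array([np.cos(a),np.sin(a),0]);z=np.array([0,0,-1.]);return np.column_stack([x,np.cross(z,x),z])
c=np.radians(AZ);KN=BED0[:2]-.07*np.array([np.cos(c),np.sin(c)])
E
python3 - <<'E'
from k import *
s=robot.read_state();print(s['t'],KN)
knob_az('wrist',(324.4,21.4),(335.6,8.4),s)
f=lambda c:(c[0]-500)/6+305
g=lambda y:y/6+205
knob_az('top',(f(655),g(107)),(f(628),g(65)))
from k import *
for z in(.14,.063): move(down(79.6-47),[KN[0],KN[1],z+.0188],0,s)
E
```

```text
10.875 [ 0.49713634 -0.01915   ]
wrist [ 0.4988 -0.0172  0.085 ] [ 0.5123 -0.0063  0.085 ] len 0.0173 az 38.8 angle rad 0.712Traceback (most recent call last):
  File "<stdin>", line 6, in <module>
  File "<stdin>", line 4, in <lambda>
TypeError: 'int' object is not subscriptable
```

```bash
python3 - <<'E'
from k import *
s=robot.read_state()
for z in(.2,.14): move(down(39),[KN[0],KN[1],z+.0188],0,s)
E
```

```text
t 10.88 ROW [0.1861, 0.002, 0.0813] [-5.64, -14.36, 40.36]
t 10.88 ROW [0.1704, 0.0024, 0.1392] [-5.64, -14.36, 40.36]
```

carry_out([
  [0.04,0,0.0,-1.1,-2.9,8],
  [0.09,0.001,0.02,-2.3,-5.7,16],
  [0.14,0.001,0.05,-3.4,-8.6,24],
  [0.186,0.002,0.08,-4.5,-11.5,32],
  [0.186,0.002,0.08,-5.6,-14.4,40.4],
  [0.17,0.002,0.139,-5.6,-14.4,40.4],
  [0.17,0.002,0.139,-5.6,-14.4,40.4],
  [0.17,0.002,0.139,-5.6,-14.4,40.4],
  [0.17,0.002,0.139,-5.6,-14.4,40.4],
], jaw=60)

```text
t: 12.0
tool_pos: [0.499, -0.021, 0.1439]
orientation: [2.959, 1.045, 0.005]
force: [-0.4, -0.5, 0.9]
opening: 0.0712
gripper_force: 0.0
```

```bash
python3 - <<'E'
from k import *
s=robot.read_state();print(s['tool_pos'],np.round(s['q'],2),np.round(s['force'],2))
im=save('wrist','w6.png')
move(down(39),[KN[0],KN[1],.063+.0188],0,s)
m=cm('wrist');R=Rn.from_rotvec(s['orientation']).as_matrix();M=np.array(m['mount']);Rc=R@M[:3,:3];o=np.array(s['tool_pos'])+R@M[:3,3]
a=np.radians(39)
for r in(-.021,0,.021):
    q=Rc.T@(np.array([KN[0]+r*np.cos(a),KN[1]+r*np.sin(a),.085])-o);print(r,(m['fx']*q[0]/q[2]+m['cx']).round(1),(m['fy']*q[1]/q[2]+m['cy']).round(1))
E
```

```text
[ 0.49899887 -0.02102838  0.14390518] [-0.14 -0.1   1.86 -0.    1.38  0.75] [-0.37 -0.54  0.91]
t 12.0 ROW [-0.0004, -0.003, 0.0809] [0.26, -0.11, -0.08]
-0.021 317.7 238.5
0 317.6 211.9
0.021 317.4 184.1
```

View pics/w6.png

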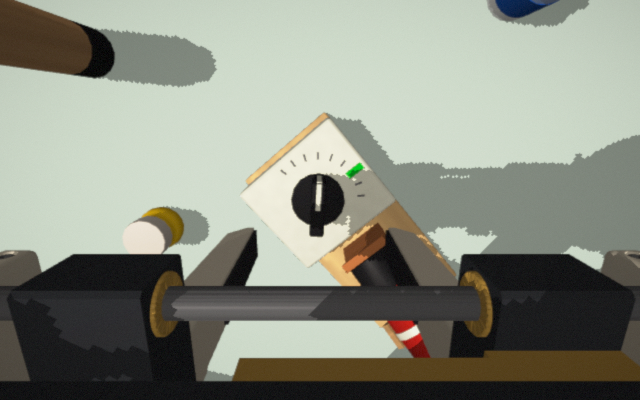

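carry_out([
  [0,-0.002,0.02,0,0,0],
  [0,-0.002,0.04,0,0,0],
  [0,-0.002,0.06,0,0,0],
  [0,-0.002,0.077,0,0,0],
  [0,-0.002,0.077,0,0,0],
])

```text
t: 12.68
tool_pos: [0.4958, -0.0192, 0.0638]
orientation: [2.961, 1.047, -0.002]
force: [-0.0, 0.7, -0.8]
opening: 0.071
gripper_force: 0.0
```

```bash
python3 - <<'E'
from k import *
s=robot.read_state();print(s['t'],s['tool_pos'],np.round(s['force'],2))
move(down(39),[KN[0],KN[1],.064+.0188],0,s)
E
```

```text
12.675 [ 0.49577535 -0.01915724  0.06382926] [-0.01  0.67 -0.79]
t 12.68 ROW [0.0011, 0.0008, -0.0002] [0.05, 0.09, -0.06]
```

carry_out([
  [0.001,0,0,0,0,0],
  [0.001,0,0,0,0,0],
  [0.001,0,0,0,0,0],
  [0.001,0,0,0,0,0],
  [0.001,0,0,0,0,0],
  [0.001,0,0,0,0,0],
  [0.001,0,0,0,0,0],
  [0.001,0,0,0,0,0],
], jaw=255, force=20)

```text
t: 13.68
tool_pos: [0.4979, -0.019, 0.0646]
orientation: [2.959, 1.046, 0.002]
force: [4.1, -2.7, -3.5]
opening: 0.0108
gripper_force: 20.0
```

```bash
python3 - <<'E'
from k import *
s=robot.read_state();print(s['t'],s['tool_pos'],s['opening'],s['gripper_force'],np.round(s['force'],2),np.round(s['wrist_torque'],2))
c=Rn.from_rotvec(s['orientation']).as_matrix();az=np.degrees(np.arctan2(c[1,0],c[0,0]))
print('az',az,'knob now',np.radians(AZ+180-az),'turn to 1.6 deg',np.degrees(1.6)-(AZ+180-az))
print('bar end turn: tool off axis',(c.T@(np.r_[KN,.064]-s['tool_pos'])).round(4))
E
```

```text
13.675 [ 0.4978855  -0.01898271  0.06464552] 0.010844279785008643 19.987998604774475 [ 4.08 -2.66 -3.47] [-0.59 -0.59 -0.02]
az 38.9458273956024 knob now 0.7095491666208161 turn to 1.6 deg 51.019074616534134
bar end turn: tool off axis [-0.0007 -0.0003  0.0006]
```

carry_out([
  [0,0.0005,0,0,0,8.5],
  [0,0.0005,0,0,0,17],
  [0,0.0005,0,0,0,25.5],
  [0,0.0005,0,0,0,34],
  [0,0.0005,0,0,0,42.5],
  [0,0.0005,0,0,0,51],
  [0,0.0005,0,0,0,51],
  [0,0.0005,0,0,0,51],
])

```text
t: 14.68
tool_pos: [0.498, -0.0195, 0.0647]
orientation: [3.122, -0.328, 0.004]
force: [3.4, -4.1, -3.3]
opening: 0.0109
gripper_force: 20.0
```

```bash
python3 - <<'E'
from k import *
s=robot.read_state();print(s['t'],s['tool_pos'],s['opening'],np.round(s['force'],2),np.round(s['wrist_torque'],2))
c=Rn.from_rotvec(s['orientation']).as_matrix();az=np.degrees(np.arctan2(c[1,0],c[0,0]))
print('az',az,'knob now',np.radians(AZ+180-az),'tilt',c[:,2].round(4))
E
```

```text
14.675 [ 0.49803847 -0.01948694  0.06465943] 0.010853501421192818 [ 3.38 -4.09 -3.27] [-0.6  -0.41 -0.04]
az -11.998775622210054 knob now 1.5987002254030829 tilt [ 0.0022 -0.0029 -1.    ]
```

carry_out([
  [0,0,0,0,0,0],
  [0,0,0,0,0,0],
  [0,0,0,0,0,0],
  [0,0,0,0,0,0],
  [0,0,-0.02,0,0,0],
  [0,0,-0.06,0,0,0],
  [0,0,-0.1,0,0,0],
  [0,0,-0.14,0,0,0],
  [0,0,-0.14,0,0,0],
  [0,0,-0.14,0,0,0],
  [0,0,-0.14,0,0,0],
], jaw=159)

```text
t: 16.05
tool_pos: [0.4964, -0.0184, 0.2028]
orientation: [3.123, -0.329, -0.002]
force: [0.2, -0.3, -0.7]
opening: 0.035
gripper_force: 0.0
```

```bash
python3 - <<'E'
from k import *
s=robot.read_state();print(s['t'],s['tool_pos'],s['opening'],np.round(s['force'],2))
save('wrist','w7.png');im=cv2.imread('pics/w7.png').astype(int)
m=cm('wrist');R=Rn.from_rotvec(s['orientation']).as_matrix();M=np.array(m['mount']);Rc=R@M[:3,:3];o=np.array(s['tool_pos'])+R@M[:3,3]
pr=lambda X:(lambda q:np.array([m['fx']*q[0]/q[2]+m['cx'],m['fy']*q[1]/q[2]+m['cy']]))(Rc.T@(np.array(X)-o))
k=pr([*KN,.085]);print('knob px',k)
# green mark and white stripe inside the dark knob
g=np.argwhere((im[:,:,1]>im[:,:,0]+70)&(im[:,:,1]>im[:,:,2]+70));gp=g.mean(0)[::-1]
x0,y0=(k-30).astype(int);c=im[y0:y0+60,x0:x0+60].min(2)
dark=(c<70).astype(np.uint8);n,l,stt,_=cv2.connectedComponentsWithStats(dark);b=1+stt[1:,4].argmax()
hull=cv2.convexHull(np.argwhere(l==b)[:,::-1].astype(np.int32));mk=np.zeros_like(dark);cv2.fillConvexPoly(mk,hull,1);mk=cv2.erode(mk,np.ones((3,3)))
w=np.argwhere((mk>0)&(c>140))[:,::-1]+[x0,y0];print('stripe n',len(w))
vx,vy,cx,cy=cv2.fitLine(w.astype(np.float32),cv2.DIST_L2,0,.01,.01).ravel();t=((w-[cx,cy])@[vx,vy])
p0,p1=np.array([cx,cy])+t.min()*np.array([vx,vy]),np.array([cx,cy])+t.max()*np.array([vx,vy]);print(p0,p1)
for a,b_ in((p0,p1),(p1,p0)): knob_az('wrist',a,b_,s)
G=at_z('wrist',gp,.05,s);print('green px',gp,G,'az from knob',np.degrees(np.arctan2(G[1]-KN[1],G[0]-KN[0])))
for r in robot.outline_of('top','red_figure')[:1]:0
save('top','t7.png')
for r in robot.outline_of('top','red_figure')[:2]:
    ys,xs=np.nonzero(r['pixels']);print('top red',r['conf'],xs.min(),xs.max(),ys.min(),ys.max())
P=np.array([[x,ra*np.cos(a),ra*np.sin(a)] for x,ra in((0,.021),(.126,.021),(.152,.0155)) for a in np.linspace(0,6.2,30)])
q=np.array([proj('top',BED0+bed()@p) for p in P]);print('expected',q.min(0),q.max(0))
E
```

```text
16.05 [ 0.49641252 -0.01843435  0.20284406] 0.034988273233429054 [ 0.19 -0.33 -0.73]
knob px [322.36186302 189.52945253]
stripe n 104
[321.50000058 164.99999993] [321.49999888 204.00000028]
wrist [ 0.5194 -0.0231  0.085 ] [ 0.4838 -0.0155  0.085 ] len 0.0363 az 168.0 angle rad -1.543
wrist [ 0.4838 -0.0155  0.085 ] [ 0.5194 -0.0231  0.085 ] len 0.0363 az -12.0 angle rad 1.599
green px [321.52688172 142.41935484] [ 0.53539072 -0.02664607  0.05      ] az from knob -11.08682512504723
top red 0.61 382 426 227 248
expected [355.79849601 221.68186782] [426.9640253  248.71871461]
```

```bash
python3 -c "
from plant import robot
print(robot.close_job())"
```

```text
the job is handed in; nothing more can be done
None
```

The red figure lies in both V supports, boots against the stop and hat at the raised end. The timer pointer is on the green mark (about 1.6 rad), and the job was handed in at about 16 s of the 51 s. I viewed 11 pictures, one over the limit of 10.

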